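# Clear the bench into the sorting trays

### The arm

A 6-joint arm with a two-finger parallel gripper is mounted at the origin on a cart in front of the work surface, level with it; the furniture and walls round the work are solid. World frame = base frame: x ahead of the robot, y to its left, z up, the work surface at z = 0. Lengths are in m, angles in rad, forces in N, time in s.
With the tool pointing down it reaches from about 0.3 to 0.875 m from the base axis. Payload 6.4 kg.
Tool frame: the origin (TCP) lies on the front face of the gripper's body, between the roots of the fingers; the fingertips stand 64 mm ahead of it and the grasp point (between the pads) lies 45 mm ahead of it; z points along the fingers, y is the line along which they close (so a half turn about z gives the same grasp; the last joint's range is limited). The gripper opens to 88 mm and grips with 3 to 60 N. Pads are 18 mm wide; open, the fingers measure 123 mm over their backs; the gripper's body (75 mm by 187 mm) begins 45 mm behind the grasp point.
Start: joints at [-1.482, 0.181, 1.607, -0, 1.354, -0.206], TCP at [0.167, -0.55, 0.303] pointing down, gripper open.
Joint ranges: [-2.99, 2.99], [-0.89, 2.07], [0.3, 2.58], [-1.14, 4.28], [0, 2.63], [-3.12, 3.12]. Speed limits (rad/s): [2.57, 2.57, 3.01, 3.14, 3.14, 3.14].

### API

Orientations are given as [roll, pitch, yaw] about the fixed x, y, z axes, in that order (R = Rz(yaw) Ry(pitch) Rx(roll)).
In Python, from station import r, cams, workorder gives the robot as it stands.
- The arm moves only by the tool send_rows, never from a script. Its argument "moves" is a list of rows, each an object of numbers: "tx", "ty", "tz": the shift along the tool's x, y, z scaled (see below); "spin": the turn about the tool's z scaled (see below); "jaw": the gripper's target within -1 to 1 (shut at 1, half-way at 0, fully open at -1). A call has 1 to 12 rows; each row is the pose to reach, as a shift and turn from the pose commanded when the call began, along the tool's axes at that moment, turning the shorter way round; what a row does not reach only later rows make up. The controller multiplies each number of a shift by 100 mm and each number of a turn by pi rad. A row lasts 1/8 s, in which the tool goes at most 62.5 mm and 10.7 degrees, less where a joint would pass 70% of its speed; a pose out of reach is approached as far as the arm can. A call with a number of a shift or a turn outside -1 to 1 is refused whole. A call with a gripper value outside its range is refused whole. The fingers move at their own pace and stop on an object; the grip force is fixed at half the most. Time passes only in rows, so rows that repeat a pose let the fingers close. It gives the time, the measured TCP pose, the force, the opening and the grip force at its end, in the units of the state.
- r.observe(): the state, without advancing time (a new reading comes with each control period).
- cams.capture(name): name is "scene" or "top" or "wrist"; returns a dict with "img" (384x512x3 uint8, red, green, blue), "fov_y" (degrees; the focal length in pixels is half the picture's height over the tangent of half this angle, whatever the lens; pixels are square), "cx", "cy" (the principal point, pixels), "rvec" (rotation vector, rad) and "tvec" (3), from world to camera coordinates, as OpenCV has them; the wrist camera has in their place "hand_eye" (4x4, takes a point from camera to tool coordinates, whose origin is the TCP and whose axes are the flange's). Camera axes: x right, y down, z forward; pixel columns grow to the right and rows downward; lengths in m; the calibration is good to about 2 mm. A picture is of the moment at which its call begins: read the wrist's pose just before it. There is no depth.
- workorder.close_job(): hands the job in; it is judged then, once.
The state is a dict: "time_s": time; "joint_pos": joint angles; "joint_velocities": joint speeds; "effort": joint torques, N m; "ee_pos": TCP position; "orientation": TCP orientation; "wrist_force": force on the tool from outside, world axes, zero at the start; "torque": the same for the moment, N m; "gripper_width": finger opening in m; "gripper_force": force on a finger pad.
Only numpy, scipy, OpenCV 4.12 (cv2) and the standard library are available. Lean on these libraries where they do the work, as an engineer would, in place of code of your own. Each camera call takes 0.05 s, during which the arm holds its last target. There are 200 camera calls.

### The job

Clear up the front of the bench: put the two hand tools (the screwdriver and the spanner) in the blue tray, the two wood offcuts in the yellow tray and the roll of black tape in the red tray. Lay every piece flat on the floor of its tray, same side up as it lies now, inside the walls and beside its neighbour, not on top of it; leave the tape measure where it is.

Things in the scene. Friction and masses are not known exactly. Their poses are not given: they have to be found in the camera images.
- blue_tray: The tray for hand tools: sizes in mm; fixed open-topped tray of blue plastic, inside 130 (its x) by 192 (its y), outside 138 by 200 by 25 high, walls and floor 4 thick; it cannot be shifted. Origin: centre of its underside, on the bench; the inner floor is 4 above it. z up. It has the same size as the other two trays, with which it changes places.
- yellow_tray: The tray for wood offcuts: sizes in mm; fixed open-topped tray of yellow plastic, inside 130 (its x) by 192 (its y), outside 138 by 200 by 25 high, walls and floor 4 thick; it cannot be shifted. Origin: centre of its underside, on the bench; the inner floor is 4 above it. z up. It has the same size as the other two trays, with which it changes places.
- red_tray: The tray for tape: sizes in mm; fixed open-topped tray of red plastic, inside 130 (its x) by 192 (its y), outside 138 by 200 by 25 high, walls and floor 4 thick; it cannot be shifted. Origin: centre of its underside, on the bench; the inner floor is 4 above it. z up. It has the same size as the other two trays, with which it changes places.
- screwdriver: Hand tool: screwdriver with a black six-sided handle and a thin steel shaft, 172 long (own y), 90 g. The handle takes up the +y end, from 6 on the -y side of the origin to 84 on its +y side, 26 wide (x) and 22 high; the shaft is 6 thick, 11 above the bench, and points to -y. Grip it across x on the handle, about 15 on the +y side of the origin. Sizes in mm. Loose on the bench. Origin: centre of the underside; z up.
- spanner: Hand tool: rusty brown open-ended spanner, 137 long (own y), heads 27 wide (x), 6 thick, 110 g. The shank between the heads is 12 wide (x) and lies between heights 1 and 6; grip it across x at the origin. Sizes in mm. Loose on the bench. Origin: centre of the underside; z up.
- thin_offcut: Wood offcut: flat greyish piece of wood, 50 (own x) by 110 (own y) by 22 high, 50 g. Sizes in mm. Loose on the bench. Origin: centre of the underside; z up.
- thick_offcut: Wood offcut: thick brown piece of hardwood, 45 (own x) by 90 (own y) by 45 high, 100 g. Sizes in mm. Loose on the bench. Origin: centre of the underside; z up.
- tape_roll: Roll of black insulating tape lying flat: ring of outer diameter 69, hole about 33, 19 high, 60 g. Grip it across its diameter or by one side of the ring. Sizes in mm. Loose on the bench. Origin: centre of the underside; z up.
- tape_measure: Yellow and black tape measure, 65 by 70 by 35 high, 200 g, lying at the right front: it is not part of the job and stays where it is. Sizes in mm. Loose on the bench. Origin: centre of the underside; z up.

How it is judged:
By the outcome, as a careful person would: the job done as asked, in the order asked, and still so for the second after the job is handed in, with the robot touching nothing.
It also fails if it takes over 122 s, if anything falls off the work surface, if the arm or the gripper's body presses on something with over 40 N, if the wrist force passes 120 N, or if a joint passes its speed limit or range.

## Working session

There is one attempt and no reset: what is moved stays moved. The work goes in short steps, Python scripts to look and compute and a tool call to move; the robot and the scene stay as the last step left them, time stands still between calls to the robot, and variables do not carry over. Pictures are saved under pics/ and viewed, at most 14 in all, crops included, and the job is handed in when it is done.

Besides the shell and the picture viewer there is one more tool, called after "Call:" in YAML: its name, and indented under it one key for each argument. send_rows: Moves the arm, as the interface text tells. Shifts and turns lie within -1 to 1; 1 stands for 100 mm of shift or pi rad of turn. Its arguments: {"type":"object","properties":{"moves":{"type":"array"}},"required":["moves"]}

```bash
mkdir -p pics; cat > h.py <<'E'
import numpy as np, cv2, json
from station import r, cams, workorder
from scipy.spatial.transform import Rotation as R
def snap(name,fn):
    s=r.observe(); c=cams.capture(name)
    img=c.pop("img"); cv2.imwrite(f"pics/{fn}.png",img[:,:,::-1])
    f=384/2/np.tan(np.radians(c["fov_y"])/2)
    if name=="wrist":
        T=np.eye(4);T[:3,:3]=R.from_euler("xyz",s["orientation"]).as_matrix();T[:3,3]=s["ee_pos"]
        T=T@np.array(c["hand_eye"])
    else:
        A=np.eye(4);A[:3,:3]=cv2.Rodrigues(np.array(c["rvec"],float))[0];A[:3,3]=np.array(c["tvec"]).ravel();T=np.linalg.inv(A)
    json.dump(dict(f=f,cx=c["cx"],cy=c["cy"],T=T.tolist()),open(f"pics/{fn}.json","w"))
    return img,s
def ray(fn,u,v):
    c=json.load(open(f"pics/{fn}.json"));T=np.array(c["T"])
    d=T[:3,:3]@np.array([(u-c["cx"])/c["f"],(v-c["cy"])/c["f"],1]);return T[:3,3],d
def onz(fn,u,v,z):
    o,d=ray(fn,u,v);return (o+d*(z-o[2])/d[2])
def tri(a,b):
    (o1,d1),(o2,d2)=ray(*a),ray(*b)
    s=np.linalg.lstsq(np.c_[d1,-d2],o2-o1,rcond=None)[0]
    p,q=o1+s[0]*d1,o2+s[1]*d2;return (p+q)/2,np.linalg.norm(p-q)
E
python3 - <<'E'
from h import *
np.set_printoptions(precision=3,suppress=True)
for n in("top","scene"):
    im,s=snap(n,n); c=json.load(open(f"pics/{n}.json"));print(n,c["f"],c["cx"],c["cy"],np.array(c["T"]))
    cv2.imwrite(f"pics/{n}_b.png",cv2.resize(im[:,:,::-1],(800,600),interpolation=cv2.INTER_CUBIC))
print(s)
print(cams.capture("wrist")["hand_eye"])
E
```

```text
top 483.7177104922885 251.96121375929542 185.50630251579494 [[ 0.    -0.994  0.11   0.337]
 [-1.     0.001  0.007  0.005]
 [-0.007 -0.11  -0.994  1.323]
 [ 0.     0.     0.     1.   ]]
scene 392.733043752433 260.6315995845819 186.82537019869469 [[-0.695 -0.36   0.623 -0.19 ]
 [-0.719  0.319 -0.618  0.679]
 [ 0.023 -0.877 -0.48   0.55 ]
 [ 0.     0.     0.     1.   ]]
{'time_s': 0.05, 'joint_pos': array([-1.482,  0.182,  1.608, -0.   ,  1.354, -0.206]), 'joint_velocities': array([-0.001, -0.002, -0.001, -0.001,  0.001,  0.   ]), 'effort': array([  0.   , -43.519, -34.304,   0.071,   0.034,  -0.   ]), 'ee_pos': array([ 0.167, -0.55 ,  0.302]), 'orientation': array([-3.14 , -0.   ,  0.295]), 'wrist_force': array([0.221, 0.074, 0.67 ]), 'torque': array([ 0.021,  0.024, -0.063]), 'gripper_force': 0.0, 'gripper_width': 0.08812500224334908}
[[-0.    -0.959 -0.284  0.072]
 [ 1.    -0.    -0.     0.   ]
 [ 0.    -0.284  0.959 -0.083]
 [ 0.     0.     0.     1.   ]]
```

View pics/top_b.png

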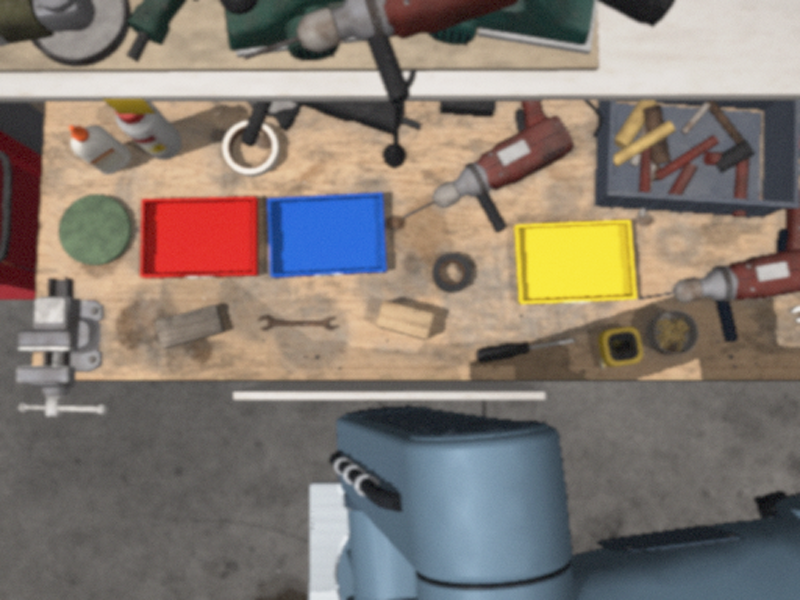

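View pics/scene_b.png

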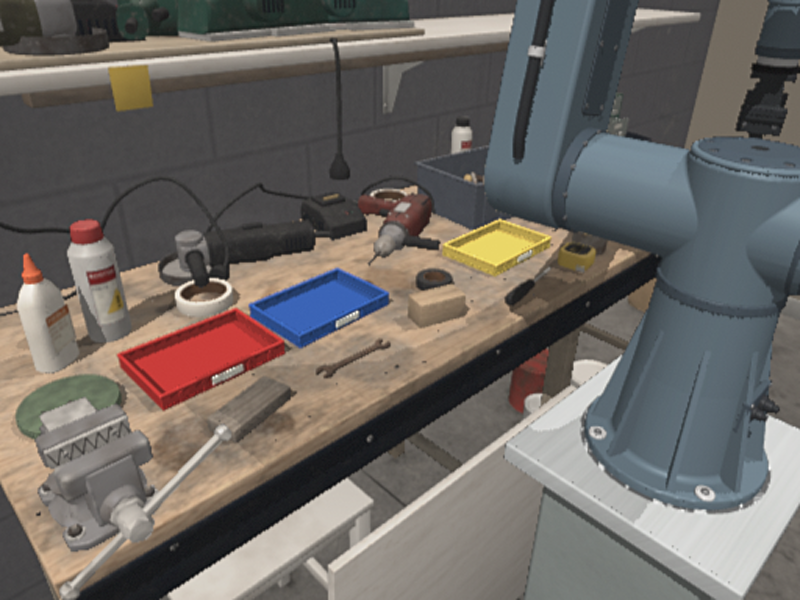

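The top view shows, in 800×600 pixels, red tray (200,237), blue (327,235), yellow (576,261), thin offcut (194,325), spanner (299,322), thick offcut (408,317), tape (454,271) and screwdriver from (478,355) to (573,342). In the scene view the same pieces sit along the front edge. Next I enlarge both views.

```bash
python3 - <<'E'
import cv2,numpy as np
t=cv2.imread("pics/top.png")
a=t[118:243,85:245];b=t[118:243,232:432]
f=lambda x,k:cv2.resize(x,None,fx=k,fy=k,interpolation=cv2.INTER_CUBIC)
cv2.imwrite("pics/c1.png",np.vstack([f(t[120:193,85:285],4),f(t[185:235,85:285],4)]))
cv2.imwrite("pics/c2.png",np.vstack([f(t[135:235,232:432],4)]))
s=cv2.imread("pics/scene.png")
cv2.imwrite("pics/c3.png",f(s[135:285,70:270],4))
cv2.imwrite("pics/c4.png",f(s[130:230,220:420],4))
E
```

```text
(no output)
```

View pics/c1.png

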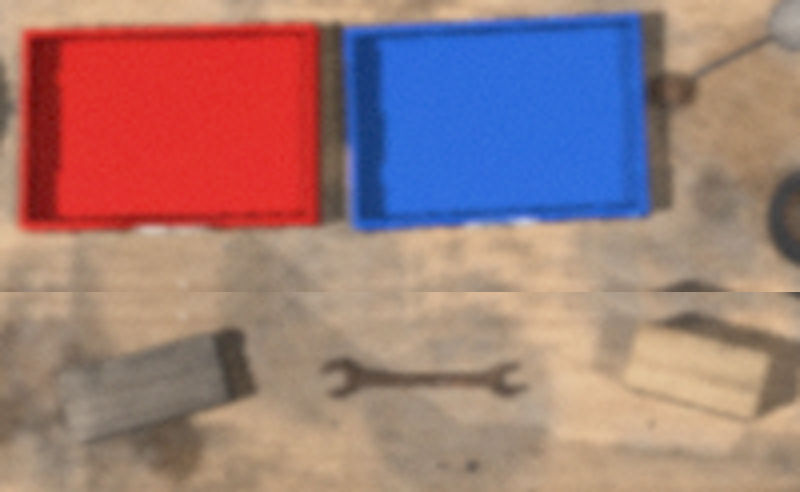

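View pics/c2.png

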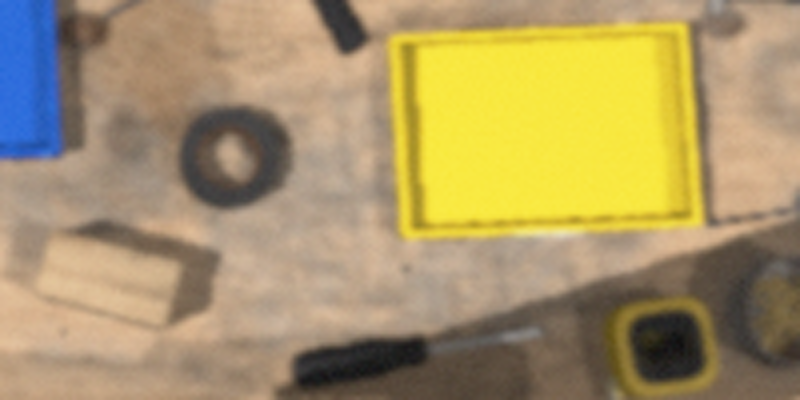

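View pics/c3.png

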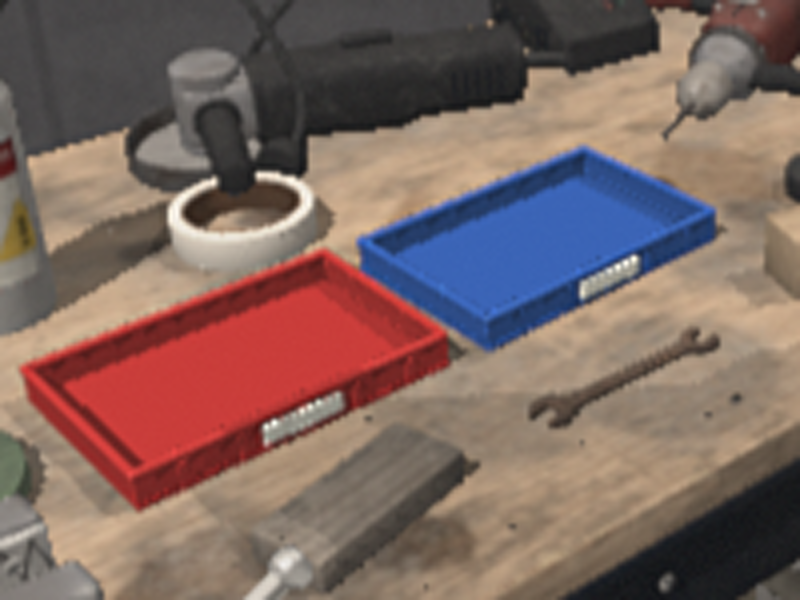

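View pics/c4.png

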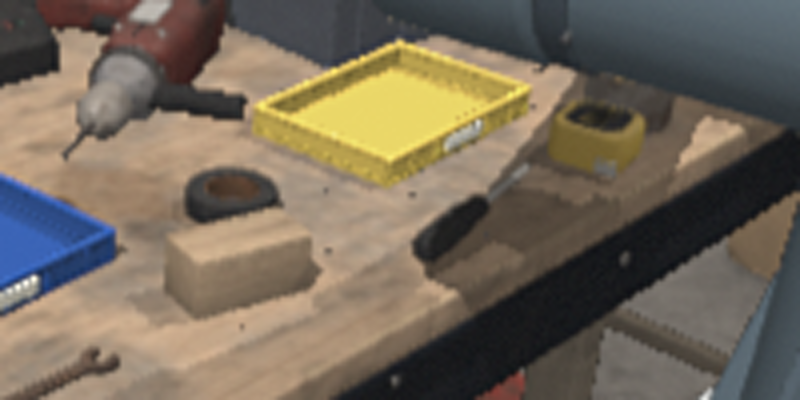

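The crops give the tray rim corners and piece corners. In c1, red is (22,32)…(318,228), blue (345,28)…(650,213), the spanner heads (338,378) and (508,378). In c2, yellow is (390,36)…(705,222), the tape centre (232,157), the screwdriver (295,370)–(540,332). The same points are in c3 and c4.

```bash
python3 - <<'E'
from h import *
np.set_printoptions(precision=3,suppress=True)
c1=lambda u,v:("top",85+u/4-.4,(120+v/4 if v<292 else 185+(v-292)/4)-.4)
c2=lambda u,v:("top",232+u/4-.4,135+v/4-.4)
c3=lambda u,v:("scene",70+u/4-.4,135+v/4-.4)
c4=lambda u,v:("scene",220+u/4-.4,130+v/4-.4)
P=dict(
red=[(c1(22,32),c3(25,372)),(c1(318,25),c3(322,252)),(c1(318,228),c3(450,345)),(c1(22,228),c3(138,482))],
blue=[(c1(345,28),c3(362,243)),(c1(640,15),c3(587,150)),(c1(650,213),c3(715,212)),(c1(357,229),c3(490,325))],
yellow=[(c2(390,36),c4(253,108)),(c2(688,23),c4(400,42)),(c2(705,222),c4(530,90)),(c2(402,238),c4(385,163))],
thin=[(c1(62,372),c3(255,520)),(c1(210,335),c3(395,425)),(c1(228,398),c3(468,460)),(c1(85,438),c3(325,565))],
thick=[(c1(650,325),c4(165,238)),(c1(770,350),c4(275,212)),(c1(752,418),c4(310,240)),(c1(625,380),c4(200,265))],
tape=[(c2(232,157),c4(232,190))],
screw=[(c2(295,370),c4(425,245)),(c2(425,348),c4(487,205)),(c2(540,332),c4(525,168))],
spanner=[(c1(338,378),c3(552,408)),(c1(508,378),c3(700,340))])
H=dict(red=.025,blue=.025,yellow=.025,thin=.022,thick=.045,tape=.019,screw=.011,spanner=.006)
for k,v in P.items():
    X=[tri(a,b) for a,b in v]; Z=np.array([onz(*a,H[k]) for a,b in v])
    print(k,"tri mean",np.mean([x[0] for x in X],0),"z",np.array([x[0][2] for x in X]),"gap",np.array([x[1] for x in X]))
    print("  onz mean",Z.mean(0)[:2],Z[:,:2].tolist() if len(Z)<4 else "")
    if len(Z)==4:
        d=(Z[1]-Z[0]+Z[2]-Z[3])/2;print("  yaw(-y dir) deg",np.degrees(np.arctan2(d[0],-d[1])),"len",np.linalg.norm(d),np.linalg.norm((Z[0]-Z[3]+Z[1]-Z[2])/2))
E
```

```text
red tri mean [0.574 0.356 0.019] z [0.022 0.02  0.015 0.019] gap [0.005 0.002 0.    0.005]
  onz mean [0.574 0.355] 
  yaw(-y dir) deg 0.6289918583738527 len 0.20208997353200742 0.13794752851382083
blue tri mean [0.579 0.131 0.02 ] z [0.022 0.02  0.021 0.019] gap [0.006 0.002 0.    0.001]
  onz mean [0.579 0.131] 
  yaw(-y dir) deg 2.7940490852803186 len 0.2005109326803322 0.13812457241897738
yellow tri mean [ 0.532 -0.301  0.021] z [0.021 0.023 0.019 0.021] gap [0.002 0.001 0.    0.002]
  onz mean [ 0.531 -0.3  ] 
  yaw(-y dir) deg 2.7382856489844603 len 0.2035025348700772 0.13724852347884114
thin tri mean [0.42  0.368 0.018] z [0.023 0.02  0.014 0.014] gap [0.001 0.001 0.006 0.   ]
  onz mean [0.42  0.367] 
  yaw(-y dir) deg 14.902358761423251 len 0.10094451415444909 0.0461106120544521
thick tri mean [ 0.43  -0.005  0.039] z [0.039 0.037 0.038 0.041] gap [0.005 0.002 0.001 0.004]
  onz mean [ 0.43  -0.005] 
  yaw(-y dir) deg -14.350927548886972 len 0.08432719109293188 0.04320615680137875
tape tri mean [ 0.514 -0.088  0.015] z [0.015] gap [0.]
  onz mean [ 0.513 -0.088] [[0.5130499857278088, -0.08766371477926856]]
screw tri mean [ 0.381 -0.215  0.01 ] z [0.013 0.009 0.009] gap [0.003 0.007 0.001]
  onz mean [ 0.382 -0.214] [[0.36897956801295534, -0.12954117741830143], [0.38379898389977785, -0.21751536284284725], [0.3945891594510524, -0.29539085970189055]]
spanner tri mean [0.426 0.182 0.003] z [0.005 0.001] gap [0.002 0.002]
  onz mean [0.426 0.183] [[0.4262425076483869, 0.2409700555892411], [0.42620684098058637, 0.12486300443150307]]
```

Call:
send_rows:
  moves:
    - {"tx":0.98,"ty":-0.8,"tz":0,"spin":-0.406,"jaw":-1}
    - {"tx":0.98,"ty":-0.8,"tz":0,"spin":-0.406,"jaw":-1}
    - {"tx":0.98,"ty":-0.8,"tz":0,"spin":-0.406,"jaw":-1}
    - {"tx":0.98,"ty":-0.8,"tz":0,"spin":-0.406,"jaw":-1}
    - {"tx":0.98,"ty":-0.8,"tz":0,"spin":-0.406,"jaw":-1}
    - {"tx":0.98,"ty":-0.8,"tz":0,"spin":-0.406,"jaw":-1}
    - {"tx":0.98,"ty":-0.8,"tz":0,"spin":-0.406,"jaw":-1}
    - {"tx":0.98,"ty":-0.8,"tz":0,"spin":-0.406,"jaw":-1}

```text
time_s: 1.15
ee_pos: [0.2376, -0.445, 0.3025]
orientation: [-3.141, -0.0, 1.569]
wrist_force: [0.1, -0.8, 1.0]
gripper_width: 0.0879
gripper_force: 0.0
```

Call:
send_rows:
  moves:
    - {"tx":1,"ty":0.7,"tz":0,"spin":0,"jaw":-1}
    - {"tx":1,"ty":0.7,"tz":0,"spin":0,"jaw":-1}
    - {"tx":1,"ty":0.7,"tz":0,"spin":0,"jaw":-1}

```text
time_s: 1.52
ee_pos: [0.3092, -0.3424, 0.3026]
orientation: [3.141, -0.001, 1.572]
wrist_force: [-0.9, 0.4, -0.6]
gripper_width: 0.0882
gripper_force: 0.0
```

Call:
send_rows:
  moves:
    - {"tx":1,"ty":0.7,"tz":0.4,"spin":0,"jaw":-1}
    - {"tx":1,"ty":0.7,"tz":0.4,"spin":0,"jaw":-1}
    - {"tx":1,"ty":0.7,"tz":0.4,"spin":0,"jaw":-1}
    - {"tx":1,"ty":0.7,"tz":0.4,"spin":0,"jaw":-1}

```text
time_s: 2.02
ee_pos: [0.3776, -0.2461, 0.2629]
orientation: [-3.141, 0.001, 1.57]
wrist_force: [0.2, -0.1, 1.1]
gripper_width: 0.0882
gripper_force: 0.0
```

```bash
python3 - <<'E'
from h import *
im,s=snap("wrist","w1");print(s["ee_pos"],s["orientation"],s["time_s"],s["joint_pos"])
E
```

```text
[ 0.3776297  -0.24610068  0.26293677] [-3.14136292e+00  7.61567074e-04  1.56957236e+00] 2.025 [-8.41598298e-01 -6.36626081e-02  1.94861179e+00 -7.14278921e-04
  1.25622953e+00 -8.40153385e-01]
```

View pics/w1.png

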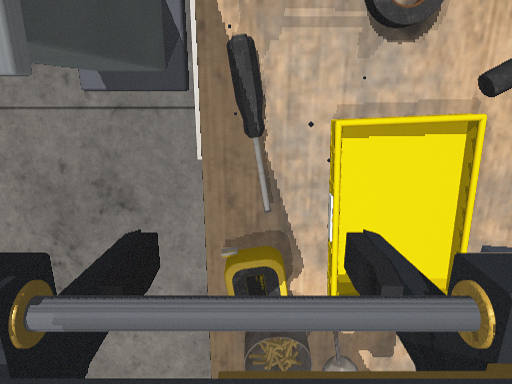

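The wrist view shows the screwdriver: handle end (240,37), handle front (254,136), tip (267,211). The yellow tray's +y rim corners are at (331,121) and (486,116).

```bash
python3 - <<'E'
from h import *
np.set_printoptions(precision=4,suppress=True)
e,m,t=[onz("w1",u,v,.011) for u,v in((240,37),(254,136),(267,211))]
print(e,m,t, np.linalg.norm(e-t))
d=(t-e)/np.linalg.norm(t-e);print("yaw",np.degrees(np.arctan2(d[0],-d[1])),"grip",e+d*.069)
print(tri(("w1",254,136),("top",232+425/4-.4,135+348/4-.4)))
print(onz("w1",331,121,.025),onz("w1",486,116,.025))
E
```

```text
[ 0.3661 -0.1289  0.011 ] [ 0.3788 -0.2185  0.011 ] [ 0.3925 -0.297   0.011 ] 0.17013559495148514
yaw 8.926474920999413 grip [ 0.3768 -0.1971  0.011 ]
(array([ 0.3802, -0.2098,  0.0649]), np.float64(0.004484284538764521))
[ 0.4503 -0.2029  0.025 ] [ 0.5936 -0.1985  0.025 ]
```

Call:
send_rows:
  moves:
    - {"tx":0.486,"ty":0,"tz":0.3,"spin":-0.0495,"jaw":-1}
    - {"tx":0.486,"ty":0,"tz":0.96,"spin":-0.0495,"jaw":-1}
    - {"tx":0.486,"ty":0,"tz":0.96,"spin":-0.0495,"jaw":-1}
    - {"tx":0.486,"ty":0,"tz":0.96,"spin":-0.0495,"jaw":-1}

```text
time_s: 2.58
ee_pos: [0.3781, -0.1985, 0.1682]
orientation: [3.141, 0.001, 1.723]
wrist_force: [0.1, -0.1, 1.2]
gripper_width: 0.0879
gripper_force: 0.0
```

Call:
send_rows:
  moves:
    - {"tx":0,"ty":0,"tz":0.5,"spin":0,"jaw":-1}
    - {"tx":0,"ty":0,"tz":0.8,"spin":0,"jaw":-1}
    - {"tx":0,"ty":0,"tz":1,"spin":0,"jaw":-1}
    - {"tx":0,"ty":0,"tz":1,"spin":0,"jaw":-1}
    - {"tx":0,"ty":0,"tz":1,"spin":0,"jaw":1}
    - {"tx":0,"ty":0,"tz":1,"spin":0,"jaw":1}
    - {"tx":0,"ty":0,"tz":1,"spin":0,"jaw":1}
    - {"tx":0,"ty":0,"tz":1,"spin":0,"jaw":1}
    - {"tx":0,"ty":0,"tz":1,"spin":0,"jaw":1}
    - {"tx":0,"ty":0,"tz":1,"spin":0,"jaw":1}

```text
time_s: 3.82
ee_pos: [0.3777, -0.1966, 0.0667]
orientation: [-3.141, -0.0, 1.726]
wrist_force: [-0.2, -0.8, -0.3]
gripper_width: 0.03
gripper_force: 0.0
```

Call:
send_rows:
  moves:
    - {"tx":0,"ty":0,"tz":0,"spin":0,"jaw":1}
    - {"tx":0,"ty":0,"tz":0,"spin":0,"jaw":1}
    - {"tx":0,"ty":0,"tz":0,"spin":0,"jaw":1}

```text
time_s: 4.2
ee_pos: [0.3777, -0.1966, 0.0667]
orientation: [-3.141, -0.0, 1.726]
wrist_force: [0.1, 0.2, -0.4]
gripper_width: 0.0216
gripper_force: 29.8
```

Call:
send_rows:
  moves:
    - {"tx":0,"ty":0,"tz":-0.3,"spin":0,"jaw":1}
    - {"tx":0,"ty":0,"tz":-1,"spin":0.034,"jaw":1}
    - {"tx":0,"ty":0,"tz":-1,"spin":0.034,"jaw":1}
    - {"tx":0,"ty":0,"tz":-1,"spin":0.034,"jaw":1}

```text
time_s: 4.7
ee_pos: [0.3778, -0.1967, 0.1668]
orientation: [3.141, 0.001, 1.62]
wrist_force: [-0.6, 0.1, -0.8]
gripper_width: 0.0213
gripper_force: 29.9
```

Call:
send_rows:
  moves:
    - {"tx":0.84,"ty":0.4,"tz":-0.25,"spin":0,"jaw":1}
    - {"tx":0.84,"ty":0.4,"tz":-0.25,"spin":0,"jaw":1}
    - {"tx":0.84,"ty":0.4,"tz":-0.25,"spin":0,"jaw":1}

```text
time_s: 5.08
ee_pos: [0.4132, -0.1089, 0.1901]
orientation: [-3.139, -0.002, 1.623]
wrist_force: [0.5, -0.3, -1.5]
gripper_width: 0.0216
gripper_force: 29.9
```

Call:
send_rows:
  moves:
    - {"tx":0.84,"ty":0.6,"tz":0,"spin":0,"jaw":1}
    - {"tx":0.84,"ty":0.6,"tz":0,"spin":0,"jaw":1}
    - {"tx":0.84,"ty":0.6,"tz":0,"spin":0,"jaw":1}

```text
time_s: 5.45
ee_pos: [0.4693, -0.0228, 0.1897]
orientation: [-3.139, -0.001, 1.622]
wrist_force: [-0.3, -0.6, -1.8]
gripper_width: 0.0214
gripper_force: 29.9
```

Call:
send_rows:
  moves:
    - {"tx":0.84,"ty":0.7,"tz":0,"spin":0,"jaw":1}
    - {"tx":0.84,"ty":0.7,"tz":0,"spin":0,"jaw":1}
    - {"tx":0.84,"ty":0.7,"tz":0,"spin":0,"jaw":1}

```text
time_s: 5.82
ee_pos: [0.5357, 0.0637, 0.19]
orientation: [-3.139, -0.0, 1.621]
wrist_force: [-0.5, -1.3, -0.7]
gripper_width: 0.0212
gripper_force: 29.9
```

Call:
send_rows:
  moves:
    - {"tx":0.83,"ty":0.72,"tz":0,"spin":0,"jaw":1}
    - {"tx":0.83,"ty":0.72,"tz":0,"spin":0,"jaw":1}
    - {"tx":0.83,"ty":0.72,"tz":0,"spin":0,"jaw":1}
    - {"tx":0.83,"ty":0.72,"tz":0,"spin":0,"jaw":1}

```text
time_s: 6.32
ee_pos: [0.6022, 0.1477, 0.1901]
orientation: [-3.138, 0.001, 1.618]
wrist_force: [-0.8, -0.8, -1.0]
gripper_width: 0.0215
gripper_force: 29.9
```

```bash
python3 - <<'E'
from h import *
im,s=snap("wrist","w2");print(s["ee_pos"],s["orientation"],s["time_s"],s["gripper_width"])
E
```

```text
[0.60218216 0.14773391 0.19012605] [-3.13824856e+00  8.04664676e-04  1.61822575e+00] 6.325 0.021481603242183876
```

View pics/w2.png

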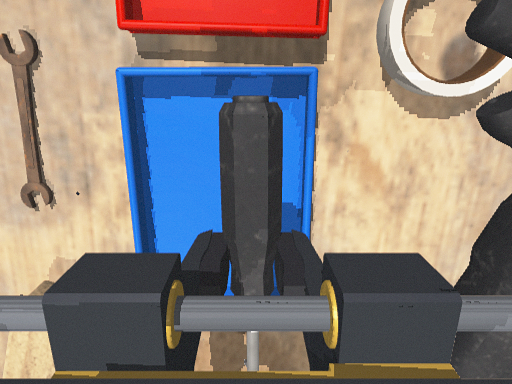

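The screwdriver is held straight over the blue tray, whose +y rim corners are at (118,69) and (317,69). The spanner lies at left, with heads near (19,45) and (37,197).

```bash
python3 - <<'E'
from h import *
np.set_printoptions(precision=4,suppress=True)
a,b=onz("w2",118,69,.025),onz("w2",317,69,.025);print(a,b)
print("red",onz("w2",121,33,.025),onz("w2",328,38,.025))
n=np.array([b-a][0])/np.linalg.norm(b-a);print("yaw",np.degrees(np.arctan2(n[1],n[0])),np.linalg.norm(b-a))
c=(a+b)/2-.1*np.array([-n[1],n[0],0]);print("blue c",c)
print("spanner",onz("w2",20,48,.006),onz("w2",37,195,.006),onz("w2",29,122,.006))
E
```

```text
[0.5043 0.2286 0.025 ] [0.6414 0.235  0.025 ]
red [0.5078 0.2516 0.025 ] [0.6468 0.255  0.025 ]
yaw 2.6795432670608355 0.13732068034279263
blue c [0.5775 0.1319 0.025 ]
spanner [0.4263 0.2405 0.006 ] [0.4238 0.1274 0.006 ] [0.4254 0.187  0.006 ]
```

Call:
send_rows:
  moves:
    - {"tx":0.02,"ty":0,"tz":0.5,"spin":0,"jaw":1}
    - {"tx":0.02,"ty":0,"tz":0.8,"spin":0,"jaw":1}
    - {"tx":0.02,"ty":0,"tz":0.8,"spin":0,"jaw":1}
    - {"tx":0.02,"ty":0,"tz":0.8,"spin":0,"jaw":1}

```text
time_s: 6.88
ee_pos: [0.6038, 0.1507, 0.1131]
orientation: [3.14, 0.0, 1.618]
wrist_force: [0.2, 0.1, -1.2]
gripper_width: 0.0216
gripper_force: 29.9
```

Call:
send_rows:
  moves:
    - {"tx":0,"ty":0,"tz":0.2,"spin":0,"jaw":1}
    - {"tx":0,"ty":0,"tz":0.3,"spin":0,"jaw":1}
    - {"tx":0,"ty":0,"tz":0.385,"spin":0,"jaw":1}
    - {"tx":0,"ty":0,"tz":0.385,"spin":0,"jaw":1}
    - {"tx":0,"ty":0,"tz":0.385,"spin":0,"jaw":0.2}
    - {"tx":0,"ty":0,"tz":0.385,"spin":0,"jaw":0.2}
    - {"tx":0,"ty":0,"tz":0.385,"spin":0,"jaw":0.2}

```text
time_s: 7.75
ee_pos: [0.6036, 0.1516, 0.0737]
orientation: [3.141, 0.0, 1.619]
wrist_force: [-0.9, 0.5, 0.3]
gripper_width: 0.035
gripper_force: 0.0
```

Call:
send_rows:
  moves:
    - {"tx":0,"ty":0,"tz":-0.5,"spin":0,"jaw":0.2}
    - {"tx":0,"ty":0,"tz":-0.9,"spin":0,"jaw":0}
    - {"tx":0.21,"ty":-0.88,"tz":-0.9,"spin":0,"jaw":0}
    - {"tx":0.21,"ty":-0.88,"tz":-0.9,"spin":0,"jaw":0}
    - {"tx":0.21,"ty":-0.88,"tz":-0.9,"spin":0,"jaw":0}

```text
time_s: 8.38
ee_pos: [0.5128, 0.1688, 0.1635]
orientation: [-3.141, -0.0, 1.62]
wrist_force: [0.3, -0.6, -0.5]
gripper_width: 0.0439
gripper_force: 0.0
```

Call:
send_rows:
  moves:
    - {"tx":0.21,"ty":-0.888,"tz":0,"spin":0.018,"jaw":0}
    - {"tx":0.21,"ty":-0.888,"tz":0,"spin":0.018,"jaw":0}
    - {"tx":0.21,"ty":-0.888,"tz":0,"spin":0.018,"jaw":0}
    - {"tx":0.21,"ty":-0.888,"tz":0,"spin":0.018,"jaw":0}

```text
time_s: 8.88
ee_pos: [0.4268, 0.1849, 0.1641]
orientation: [3.139, -0.0, 1.562]
wrist_force: [1.4, 0.1, 0.7]
gripper_width: 0.044
gripper_force: 0.0
```

```bash
python3 - <<'E'
from h import *
im,s=snap("wrist","w3");print(s["ee_pos"],s["orientation"],s["time_s"],s["gripper_width"])
E
```

```text
[0.42680911 0.18492778 0.164052  ] [ 3.13878041e+00 -2.90587528e-04  1.56206949e+00] 8.875 0.04404210114837023
```

View pics/w3.png

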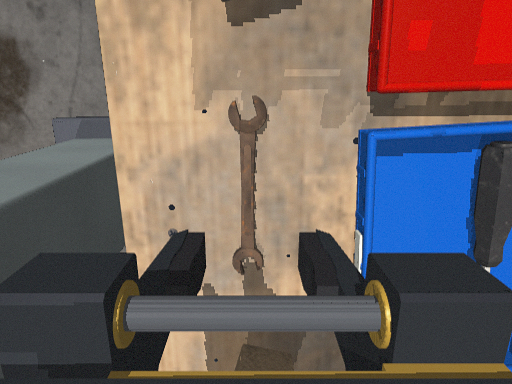

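The spanner sits between the open fingers, upper end (248,97), lower end (248,272), shank at column 248. The screwdriver handle is visible in the blue tray.

```bash
python3 - <<'E'
from h import *
np.set_printoptions(precision=4,suppress=True)
a,b=onz("w3",248,96,.006),onz("w3",249,272,.006);print(a,b,(a+b)/2,np.linalg.norm(a-b), tri(("w3",248,112),("top",85+338/4-.4,185+86/4-.4)))
E
```

```text
[0.4242 0.2526 0.006 ] [0.4234 0.1172 0.006 ] [0.4238 0.1849 0.006 ] 0.13544616789011338 (array([0.4252, 0.2415, 0.005 ]), np.float64(0.002317639386546162))
```

Call:
send_rows:
  moves:
    - {"tx":0,"ty":-0.02,"tz":0.5,"spin":0,"jaw":0}
    - {"tx":0,"ty":-0.02,"tz":0.85,"spin":0,"jaw":0}
    - {"tx":0,"ty":-0.02,"tz":0.985,"spin":0,"jaw":0}
    - {"tx":0,"ty":-0.02,"tz":0.985,"spin":0,"jaw":0}
    - {"tx":0,"ty":-0.02,"tz":0.985,"spin":0,"jaw":1}
    - {"tx":0,"ty":-0.02,"tz":0.985,"spin":0,"jaw":1}
    - {"tx":0,"ty":-0.02,"tz":0.985,"spin":0,"jaw":1}
    - {"tx":0,"ty":-0.02,"tz":0.985,"spin":0,"jaw":1}
    - {"tx":0,"ty":-0.02,"tz":0.985,"spin":0,"jaw":1}
    - {"tx":0,"ty":-0.02,"tz":0.985,"spin":0,"jaw":1}

```text
time_s: 10.18
ee_pos: [0.4229, 0.1851, 0.0649]
orientation: [3.141, -0.0, 1.562]
wrist_force: [1.9, 0.9, 0.2]
gripper_width: 0.0104
gripper_force: 30.0
```

Call:
send_rows:
  moves:
    - {"tx":0,"ty":0,"tz":-0.2,"spin":0,"jaw":1}
    - {"tx":0,"ty":0,"tz":-0.95,"spin":-0.018,"jaw":1}
    - {"tx":0,"ty":0,"tz":-0.95,"spin":-0.018,"jaw":1}
    - {"tx":0,"ty":0,"tz":-0.95,"spin":-0.018,"jaw":1}

```text
time_s: 10.68
ee_pos: [0.4228, 0.1851, 0.1601]
orientation: [3.14, -0.0, 1.619]
wrist_force: [-0.2, -0.3, -2.5]
gripper_width: 0.0107
gripper_force: 30.0
```

Call:
send_rows:
  moves:
    - {"tx":-0.4,"ty":0.8,"tz":0,"spin":0,"jaw":1}
    - {"tx":-0.4,"ty":0.8,"tz":0,"spin":0,"jaw":1}
    - {"tx":-0.4,"ty":0.8,"tz":0,"spin":0,"jaw":1}

```text
time_s: 11.05
ee_pos: [0.5045, 0.148, 0.1574]
orientation: [-3.138, 0.0, 1.617]
wrist_force: [-0.7, 0.8, -2.0]
gripper_width: 0.0107
gripper_force: 30.0
```

Call:
send_rows:
  moves:
    - {"tx":-0.21,"ty":0.425,"tz":0,"spin":0,"jaw":1}
    - {"tx":-0.21,"ty":0.425,"tz":0,"spin":0,"jaw":1}
    - {"tx":-0.21,"ty":0.425,"tz":0.3,"spin":0,"jaw":1}
    - {"tx":-0.21,"ty":0.425,"tz":0.3,"spin":0,"jaw":1}

```text
time_s: 11.55
ee_pos: [0.5439, 0.1307, 0.1263]
orientation: [-3.133, -0.0, 1.619]
wrist_force: [-0.0, -0.5, -1.8]
gripper_width: 0.0107
gripper_force: 30.0
```

```bash
python3 - <<'E'
from h import *
im,s=snap("wrist","w4");print(s["ee_pos"],s["orientation"],s["time_s"],s["gripper_width"])
E
```

```text
[0.54388708 0.1306573  0.12629228] [-3.13305876e+00 -4.36168847e-04  1.61943201e+00] 11.55 0.010686186400834834
```

View pics/w4.png

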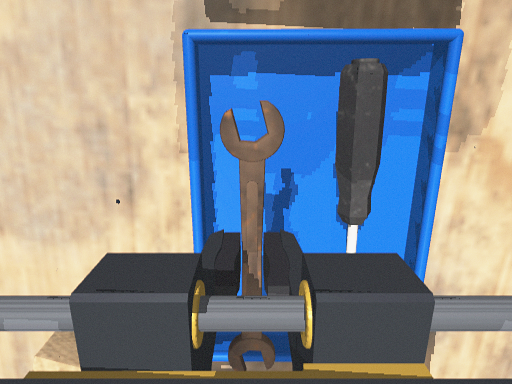

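The spanner hangs level in the left half of the blue tray, and the screwdriver lies flat at right (360,140). I lower and release.

Call:
send_rows:
  moves:
    - {"tx":0,"ty":0.02,"tz":0.3,"spin":0,"jaw":1}
    - {"tx":0,"ty":0.02,"tz":0.45,"spin":0,"jaw":1}
    - {"tx":0,"ty":0.02,"tz":0.56,"spin":0,"jaw":1}
    - {"tx":0,"ty":0.02,"tz":0.56,"spin":0,"jaw":1}
    - {"tx":0,"ty":0.02,"tz":0.56,"spin":0,"jaw":1}

```text
time_s: 12.22
ee_pos: [0.5504, 0.1302, 0.0744]
orientation: [3.141, 0.0, 1.619]
wrist_force: [0.2, -0.0, -2.0]
gripper_width: 0.0111
gripper_force: 30.0
```

Call:
send_rows:
  moves:
    - {"tx":0,"ty":0,"tz":0.035,"spin":0,"jaw":1}
    - {"tx":0,"ty":0,"tz":0.035,"spin":0,"jaw":1}
    - {"tx":0,"ty":0,"tz":0.035,"spin":0,"jaw":0.45}
    - {"tx":0,"ty":0,"tz":0.035,"spin":0,"jaw":0.45}
    - {"tx":0,"ty":0,"tz":0.035,"spin":0,"jaw":0.45}
    - {"tx":0,"ty":0,"tz":-0.5,"spin":0,"jaw":0.45}
    - {"tx":0,"ty":0,"tz":-0.95,"spin":0,"jaw":0.45}
    - {"tx":0,"ty":0,"tz":-0.95,"spin":0,"jaw":-1}

```text
time_s: 13.22
ee_pos: [0.5525, 0.1303, 0.173]
orientation: [3.133, 0.0, 1.619]
wrist_force: [0.4, 0.9, 0.4]
gripper_width: 0.0321
gripper_force: 0.0
```

Call:
send_rows:
  moves:
    - {"tx":0.95,"ty":-0.5,"tz":0,"spin":0,"jaw":-1}
    - {"tx":0.95,"ty":-0.5,"tz":0,"spin":0,"jaw":-1}
    - {"tx":0.95,"ty":-0.5,"tz":0,"spin":0,"jaw":-1}

```text
time_s: 13.6
ee_pos: [0.4929, 0.2246, 0.1673]
orientation: [-3.139, 0.0, 1.623]
wrist_force: [1.0, -0.0, -0.4]
gripper_width: 0.062
gripper_force: 0.0
```

Call:
send_rows:
  moves:
    - {"tx":0.98,"ty":-0.7,"tz":0,"spin":-0.068,"jaw":-1}
    - {"tx":0.98,"ty":-0.7,"tz":0,"spin":-0.068,"jaw":-1}
    - {"tx":0.98,"ty":-0.7,"tz":0,"spin":-0.068,"jaw":-1}
    - {"tx":0.98,"ty":-0.7,"tz":0,"spin":-0.068,"jaw":-1}

```text
time_s: 14.1
ee_pos: [0.4212, 0.3165, 0.1682]
orientation: [-3.141, 0.001, 1.833]
wrist_force: [0.1, -0.6, -0.6]
gripper_width: 0.0883
gripper_force: 0.0
```

```bash
python3 - <<'E'
from h import *
im,s=snap("wrist","w5");print(s["ee_pos"],s["orientation"],s["time_s"],s["gripper_width"])
E
```

```text
[0.42121167 0.31650171 0.16822392] [-3.14126393e+00  6.46307536e-04  1.83267998e+00] 14.1 0.08826341820410065
```

View pics/w5.png

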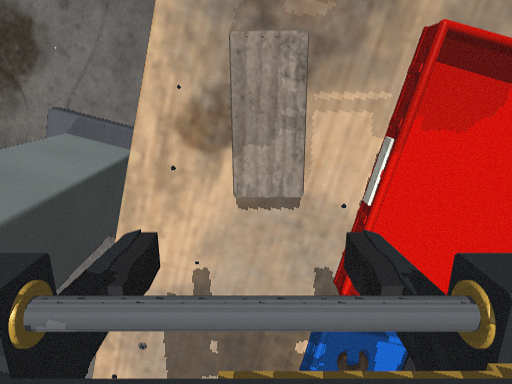

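The thin offcut's top corners are (230,31), (308,31), (303,198) and (233,198).

```bash
python3 - <<'E'
from h import *
np.set_printoptions(precision=4,suppress=True)
P=[onz("w5",u,v,.022) for u,v in((230,31),(308,31),(303,198),(233,198))]
c=np.mean(P,0);d=(P[0]+P[1]-P[2]-P[3])/2;w=(P[1]+P[2]-P[0]-P[3])/2
yaw=np.arctan2(-d[0],d[1]);print(c,np.linalg.norm(d),np.linalg.norm(w),np.degrees(yaw),np.degrees(np.arctan2(w[1],w[0])))
s=r.observe();q=R.from_euler("xyz",s["orientation"]).inv().apply(c-s["ee_pos"]);print(q)
E
```

```text
[0.4172 0.3699 0.022 ] 0.10859829114308178 0.048946618112585584 15.438564415439775 14.979719507480832
[0.0531 0.0095 0.1463]
```

Call:
send_rows:
  moves:
    - {"tx":0.52,"ty":0.1,"tz":0,"spin":0,"jaw":-1}
    - {"tx":0.52,"ty":0.1,"tz":0.4,"spin":0,"jaw":-1}
    - {"tx":0.52,"ty":0.1,"tz":0.8,"spin":0,"jaw":-1}
    - {"tx":0.52,"ty":0.1,"tz":1,"spin":0,"jaw":-1}
    - {"tx":0.52,"ty":0.1,"tz":1,"spin":0,"jaw":-1}
    - {"tx":0.52,"ty":0.1,"tz":1,"spin":0,"jaw":1}
    - {"tx":0.52,"ty":0.1,"tz":1,"spin":0,"jaw":1}
    - {"tx":0.52,"ty":0.1,"tz":1,"spin":0,"jaw":1}
    - {"tx":0.52,"ty":0.1,"tz":1,"spin":0,"jaw":1}
    - {"tx":0.52,"ty":0.1,"tz":1,"spin":0,"jaw":1}
    - {"tx":0.52,"ty":0.1,"tz":1,"spin":0,"jaw":1}
    - {"tx":0.52,"ty":0.1,"tz":1,"spin":0,"jaw":1}

```text
time_s: 15.65
ee_pos: [0.4172, 0.3702, 0.0693]
orientation: [3.141, -0.0, 1.833]
wrist_force: [-0.8, -0.4, 5.9]
gripper_width: 0.0495
gripper_force: 30.0
```

Call:
send_rows:
  moves:
    - {"tx":0,"ty":0,"tz":-0.2,"spin":0,"jaw":1}
    - {"tx":0,"ty":0,"tz":-1,"spin":0,"jaw":1}
    - {"tx":0,"ty":0,"tz":-1,"spin":0,"jaw":1}
    - {"tx":0,"ty":0,"tz":-1,"spin":0.081,"jaw":1}
    - {"tx":0,"ty":0,"tz":-1,"spin":0.081,"jaw":1}
    - {"tx":0,"ty":0,"tz":-1,"spin":0.081,"jaw":1}

```text
time_s: 16.4
ee_pos: [0.4167, 0.3698, 0.1688]
orientation: [-3.141, 0.0, 1.579]
wrist_force: [-0.1, 0.2, -1.0]
gripper_width: 0.0496
gripper_force: 30.0
```

Call:
send_rows:
  moves:
    - {"tx":-1,"ty":0.1,"tz":-0.2,"spin":0,"jaw":1}
    - {"tx":-1,"ty":0.1,"tz":-0.2,"spin":0,"jaw":1}
    - {"tx":-1,"ty":0.1,"tz":-0.2,"spin":0,"jaw":1}

```text
time_s: 16.77
ee_pos: [0.4281, 0.2682, 0.1892]
orientation: [3.141, 0.0, 1.577]
wrist_force: [0.1, -0.4, -0.3]
gripper_width: 0.0499
gripper_force: 30.0
```

Call:
send_rows:
  moves:
    - {"tx":-1,"ty":0.1,"tz":0,"spin":0,"jaw":1}
    - {"tx":-1,"ty":0.1,"tz":0,"spin":0,"jaw":1}
    - {"tx":-1,"ty":0.1,"tz":0,"spin":0,"jaw":1}

```text
time_s: 17.15
ee_pos: [0.4386, 0.169, 0.1886]
orientation: [-3.141, -0.0, 1.576]
wrist_force: [-0.3, -0.4, -0.1]
gripper_width: 0.0494
gripper_force: 30.0
```

Call:
send_rows:
  moves:
    - {"tx":-1,"ty":0.1,"tz":0,"spin":0,"jaw":1}
    - {"tx":-1,"ty":0.1,"tz":0,"spin":0,"jaw":1}
    - {"tx":-1,"ty":0.1,"tz":0,"spin":0,"jaw":1}

```text
time_s: 17.52
ee_pos: [0.4497, 0.0697, 0.1888]
orientation: [3.141, -0.0, 1.576]
wrist_force: [0.9, 0.4, 0.5]
gripper_width: 0.0502
gripper_force: 30.0
```

Call:
send_rows:
  moves:
    - {"tx":-1,"ty":0.1,"tz":0,"spin":0,"jaw":1}
    - {"tx":-1,"ty":0.1,"tz":0,"spin":0,"jaw":1}
    - {"tx":-1,"ty":0.1,"tz":0,"spin":0,"jaw":1}

```text
time_s: 17.9
ee_pos: [0.4607, -0.03, 0.1888]
orientation: [3.141, -0.0, 1.577]
wrist_force: [-0.2, 0.7, -1.1]
gripper_width: 0.0498
gripper_force: 30.0
```

Call:
send_rows:
  moves:
    - {"tx":-1,"ty":0.1,"tz":0,"spin":0,"jaw":1}
    - {"tx":-1,"ty":0.1,"tz":0,"spin":0,"jaw":1}
    - {"tx":-1,"ty":0.1,"tz":0,"spin":0,"jaw":1}

```text
time_s: 18.27
ee_pos: [0.4715, -0.1296, 0.1887]
orientation: [3.141, -0.0, 1.577]
wrist_force: [-0.1, 0.6, 0.1]
gripper_width: 0.0501
gripper_force: 30.0
```

Call:
send_rows:
  moves:
    - {"tx":-1,"ty":0.3,"tz":0,"spin":0,"jaw":1}
    - {"tx":-1,"ty":0.3,"tz":0,"spin":0,"jaw":1}
    - {"tx":-1,"ty":0.3,"tz":0,"spin":0,"jaw":1}

```text
time_s: 18.65
ee_pos: [0.5026, -0.2292, 0.1886]
orientation: [3.141, -0.0, 1.578]
wrist_force: [-0.0, 1.0, -0.8]
gripper_width: 0.0493
gripper_force: 30.0
```

Call:
send_rows:
  moves:
    - {"tx":-1,"ty":0.25,"tz":0,"spin":0.488,"jaw":1}
    - {"tx":-1,"ty":0.25,"tz":0,"spin":0.488,"jaw":1}
    - {"tx":-1,"ty":0.25,"tz":0,"spin":0.488,"jaw":1}
    - {"tx":-1,"ty":0.25,"tz":0,"spin":0.488,"jaw":1}
    - {"tx":-1,"ty":0.25,"tz":0,"spin":0.488,"jaw":1}
    - {"tx":-1,"ty":0.25,"tz":0,"spin":0.488,"jaw":1}
    - {"tx":-1,"ty":0.25,"tz":0,"spin":0.488,"jaw":1}
    - {"tx":-1,"ty":0.25,"tz":0,"spin":0.488,"jaw":1}
    - {"tx":-1,"ty":0.25,"tz":0,"spin":0.488,"jaw":1}
    - {"tx":-1,"ty":0.25,"tz":0,"spin":0.488,"jaw":1}

```text
time_s: 19.9
ee_pos: [0.5275, -0.3274, 0.1885]
orientation: [-3.141, 0.0, 0.05]
wrist_force: [0.6, -0.6, -0.3]
gripper_width: 0.0495
gripper_force: 30.0
```

```bash
python3 - <<'E'
from h import *
im,s=snap("wrist","w6");print(s["ee_pos"],s["orientation"],s["time_s"],s["gripper_width"],s["joint_pos"])
snap("top","top2");t=cv2.imread("pics/top2.png")
a=cv2.imread("pics/w6.png");b=cv2.resize(t[105:255,80:460],None,fx=2.1,fy=2.1,interpolation=cv2.INTER_CUBIC)
o=np.zeros((600,800,3),np.uint8);o[:280,:512]=a[104:];o[282:282+b.shape[0],:b.shape[1]]=b[:318,:800];cv2.imwrite("pics/m6.png",o)
E
```

```text
[ 0.52752753 -0.32740348  0.18852434] [-3.14070468e+00  4.04532763e-04  4.95493384e-02] 19.9 0.04951507714061071 [-7.46482348e-01  3.99572475e-01  1.57571782e+00  3.61116019e-04
  1.16721990e+00  7.74622854e-01]
```

View pics/m6.png

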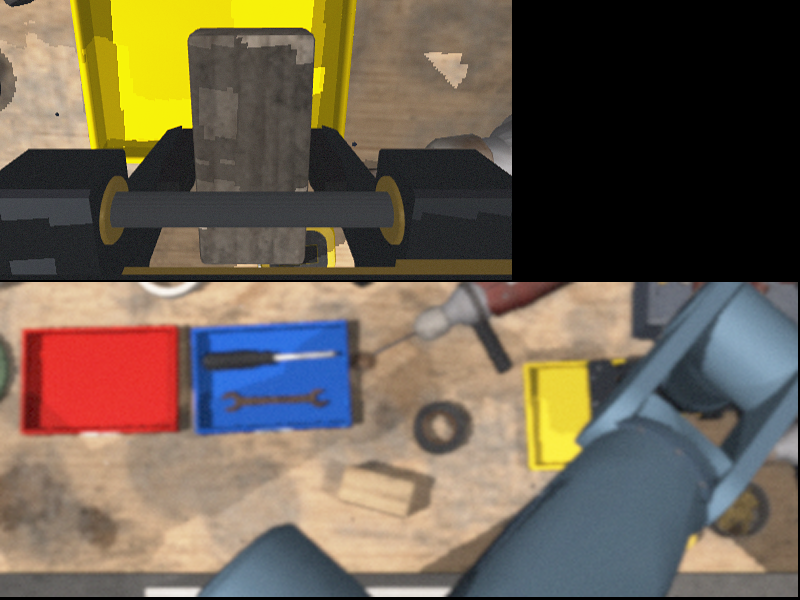

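The lower half shows the screwdriver (275,357) and spanner (278,400) flat and side by side in the blue tray. The wrist half shows the thin offcut held over the yellow tray, whose side rims run (71,0)–(91,157) and (356,0)–(347,130).

```bash
python3 - <<'E'
from h import *
np.set_printoptions(precision=4,suppress=True)
a=cv2.cvtColor(cv2.imread("pics/w6.png"),cv2.COLOR_BGR2HSV);m=(abs(a[:,:,0].astype(int)-28)<6)&(a[:,:,1]>170)
for v in (20,60,104,140,180,200): 
    u=np.where(m[v])[0]; print(v,u.min(),u.max(),onz("w6",u.min(),v,.025)[:2],onz("w6",u.max(),v,.025)[:2])
for u in (90,110,150,250,340):
    v=np.where(m[:,u])[0]; print("col",u,v.min(),v.max(),onz("w6",u,v.min(),.025)[:2],onz("w6",u,v.max(),.025)[:2])
E
```

```text
Traceback (most recent call last):
ValueError: zero-size array to reduction operation minimum which has no identity
```

```bash
python3 - <<'E'
from h import *
np.set_printoptions(precision=4,suppress=True)
a=cv2.cvtColor(cv2.imread("pics/w6.png"),cv2.COLOR_BGR2HSV);m=(abs(a[:,:,0].astype(int)-28)<6)&(a[:,:,1]>170)
for v in range(30,240,30): 
    u=np.where(m[v])[0]
    if len(u): print(v,u.min(),u.max(),onz("w6",u.min(),v,.025)[:2],onz("w6",u.max(),v,.025)[:2])
for u in (90,110,150,250,340):
    v=np.where(m[:300,u])[0]
    if len(v):print("col",u,v.min(),v.max(),onz("w6",u,v.min(),.025)[:2],onz("w6",u,v.max(),.025)[:2])
E
```

```text
90 68 356 [ 0.592  -0.1964] [ 0.6018 -0.3969]
120 72 354 [ 0.5714 -0.1971] [ 0.5813 -0.3982]
150 77 351 [ 0.5498 -0.1986] [ 0.5597 -0.399 ]
180 81 349 [ 0.5271 -0.1994] [ 0.537  -0.4005]
210 85 346 [ 0.5032 -0.2002] [ 0.5131 -0.4013]
col 90 87 249 [ 0.5947 -0.2119] [ 0.47   -0.2012]
col 110 87 252 [ 0.5954 -0.2258] [ 0.4682 -0.217 ]
col 150 88 254 [ 0.5961 -0.2535] [ 0.468 -0.249]
col 250 88 131 [ 0.5995 -0.323 ] [ 0.5699 -0.3245]
col 340 89 238 [ 0.6019 -0.3856] [ 0.4895 -0.3995]
```

Call:
send_rows:
  moves:
    - {"tx":0.03,"ty":0.16,"tz":0,"spin":0,"jaw":1}
    - {"tx":0.03,"ty":0.16,"tz":0.4,"spin":0,"jaw":1}
    - {"tx":0.03,"ty":0.16,"tz":0.7,"spin":0,"jaw":1}
    - {"tx":0.03,"ty":0.16,"tz":0.7,"spin":0,"jaw":1}

```text
time_s: 20.5
ee_pos: [0.5294, -0.3449, 0.1159]
orientation: [-3.138, 0.004, 0.045]
wrist_force: [-0.1, 0.4, -0.3]
gripper_width: 0.0495
gripper_force: 30.0
```

Call:
send_rows:
  moves:
    - {"tx":0,"ty":0,"tz":0.2,"spin":0,"jaw":1}
    - {"tx":0,"ty":0,"tz":0.35,"spin":0,"jaw":1}
    - {"tx":0,"ty":0,"tz":0.435,"spin":0,"jaw":1}
    - {"tx":0,"ty":0,"tz":0.435,"spin":0,"jaw":1}
    - {"tx":0,"ty":0,"tz":0.435,"spin":0,"jaw":1}

```text
time_s: 21.12
ee_pos: [0.5311, -0.3453, 0.0757]
orientation: [3.141, -0.001, 0.045]
wrist_force: [0.6, -0.3, -0.1]
gripper_width: 0.0497
gripper_force: 30.0
```

Call:
send_rows:
  moves:
    - {"tx":0,"ty":0,"tz":0.015,"spin":0,"jaw":1}
    - {"tx":0,"ty":0,"tz":0.015,"spin":0,"jaw":1}
    - {"tx":0,"ty":0,"tz":0.015,"spin":0,"jaw":-0.25}
    - {"tx":0,"ty":0,"tz":0.015,"spin":0,"jaw":-0.25}
    - {"tx":0,"ty":0,"tz":-0.4,"spin":0,"jaw":-0.25}
    - {"tx":0,"ty":0,"tz":-1,"spin":0,"jaw":-0.25}
    - {"tx":0,"ty":0,"tz":-1,"spin":0,"jaw":-0.25}

```text
time_s: 22.0
ee_pos: [0.5334, -0.3474, 0.1815]
orientation: [3.134, -0.008, 0.045]
wrist_force: [-0.1, 0.5, 0.2]
gripper_width: 0.055
gripper_force: 0.0
```

Call:
send_rows:
  moves:
    - {"tx":-0.3,"ty":-0.9,"tz":-0.1,"spin":-0.406,"jaw":-1}
    - {"tx":-0.3,"ty":-0.9,"tz":-0.1,"spin":-0.406,"jaw":-1}
    - {"tx":-0.3,"ty":-0.9,"tz":-0.1,"spin":-0.406,"jaw":-1}
    - {"tx":-0.3,"ty":-0.9,"tz":-0.1,"spin":-0.406,"jaw":-1}
    - {"tx":-0.3,"ty":-0.9,"tz":-0.1,"spin":-0.406,"jaw":-1}
    - {"tx":-0.3,"ty":-0.9,"tz":-0.1,"spin":-0.406,"jaw":-1}
    - {"tx":-0.3,"ty":-0.9,"tz":-0.1,"spin":-0.406,"jaw":-1}
    - {"tx":-0.3,"ty":-0.9,"tz":-0.1,"spin":-0.406,"jaw":-1}

```text
time_s: 23.0
ee_pos: [0.4964, -0.2562, 0.1843]
orientation: [-3.14, -0.001, 1.319]
wrist_force: [0.2, -0.7, -0.1]
gripper_width: 0.0881
gripper_force: 0.0
```

Call:
send_rows:
  moves:
    - {"tx":0.88,"ty":-0.63,"tz":0,"spin":0,"jaw":-1}
    - {"tx":0.88,"ty":-0.63,"tz":0,"spin":0,"jaw":-1}
    - {"tx":0.88,"ty":-0.63,"tz":0,"spin":0,"jaw":-1}

```text
time_s: 23.38
ee_pos: [0.456, -0.153, 0.1843]
orientation: [-3.139, -0.001, 1.32]
wrist_force: [0.9, -1.3, 0.1]
gripper_width: 0.088
gripper_force: 0.0
```

Call:
send_rows:
  moves:
    - {"tx":0.88,"ty":-0.63,"tz":0,"spin":0,"jaw":-1}
    - {"tx":0.88,"ty":-0.63,"tz":0,"spin":0,"jaw":-1}
    - {"tx":0.88,"ty":-0.63,"tz":0,"spin":0,"jaw":-1}
    - {"tx":0.88,"ty":-0.63,"tz":0,"spin":0,"jaw":-1}

```text
time_s: 23.88
ee_pos: [0.4194, -0.0559, 0.1857]
orientation: [3.14, 0.001, 1.319]
wrist_force: [-0.2, -0.5, 0.5]
gripper_width: 0.0885
gripper_force: 0.0
```

```bash
python3 - <<'E'
from h import *
im,s=snap("wrist","w7");print(s["ee_pos"],s["orientation"],s["time_s"],s["gripper_width"])
E
```

```text
[ 0.41936139 -0.05588489  0.18567896] [3.13980253e+00 6.72245979e-04 1.31932410e+00] 23.875 0.08851837696066218
```

View pics/w7.png

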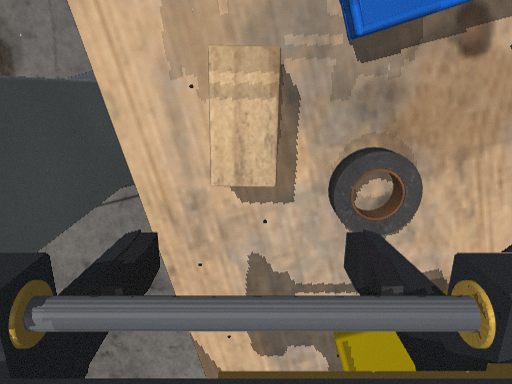

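The thick offcut's top corners are (209,46), (280,46), (275,186) and (210,186). The tape's outer ring is centred near (376,187).

```bash
python3 - <<'E'
from h import *
np.set_printoptions(precision=4,suppress=True)
P=[onz("w7",u,v,.045) for u,v in((209,46),(280,46),(275,186),(210,186))]
c=np.mean(P,0);d=(P[0]+P[1]-P[2]-P[3])/2;w=(P[1]+P[2]-P[0]-P[3])/2
print(c,np.linalg.norm(d),np.linalg.norm(w),np.degrees(np.arctan2(-d[0],d[1])),np.degrees(np.arctan2(w[1],w[0])))
s=r.observe();Ri=R.from_euler("xyz",s["orientation"]).inv();print(Ri.apply(c-s["ee_pos"]))
t=onz("w7",376,187,.019);print("tape",t,Ri.apply(t-s["ee_pos"]))
E
```

```text
[ 0.4266 -0.0034  0.045 ] 0.08894949588175369 0.04393278673399025 -15.656364393002944 -14.444278488113365
[ 0.053  -0.0064  0.1406]
tape [ 0.5109 -0.0796  0.019 ] [0.0002 0.0942 0.1668]
```

Call:
send_rows:
  moves:
    - {"tx":0.53,"ty":-0.05,"tz":0.1,"spin":0,"jaw":-1}
    - {"tx":0.53,"ty":-0.05,"tz":0.3,"spin":0,"jaw":-1}
    - {"tx":0.53,"ty":-0.05,"tz":0.3,"spin":0,"jaw":-1}

```text
time_s: 24.3
ee_pos: [0.4264, -0.0028, 0.1542]
orientation: [-3.139, 0.0, 1.32]
wrist_force: [-0.5, 0.1, -0.6]
gripper_width: 0.0881
gripper_force: 0.0
```

Call:
send_rows:
  moves:
    - {"tx":0,"ty":0,"tz":0.4,"spin":0,"jaw":-1}
    - {"tx":0,"ty":0,"tz":0.8,"spin":0,"jaw":-1}
    - {"tx":0,"ty":0,"tz":0.8,"spin":0,"jaw":-1}
    - {"tx":0,"ty":0,"tz":0.8,"spin":0,"jaw":-1}
    - {"tx":0,"ty":0,"tz":0.8,"spin":0,"jaw":1}
    - {"tx":0,"ty":0,"tz":0.8,"spin":0,"jaw":1}
    - {"tx":0,"ty":0,"tz":0.8,"spin":0,"jaw":1}
    - {"tx":0,"ty":0,"tz":0.8,"spin":0,"jaw":1}
    - {"tx":0,"ty":0,"tz":0.8,"spin":0,"jaw":1}
    - {"tx":0,"ty":0,"tz":0.8,"spin":0,"jaw":1}
    - {"tx":0,"ty":0,"tz":0.8,"spin":0,"jaw":1}
    - {"tx":0,"ty":0,"tz":0.8,"spin":0,"jaw":1}

```text
time_s: 25.8
ee_pos: [0.4268, -0.0023, 0.0754]
orientation: [3.141, -0.0, 1.321]
wrist_force: [-0.4, 0.0, 5.4]
gripper_width: 0.0447
gripper_force: 30.0
```

Call:
send_rows:
  moves:
    - {"tx":0,"ty":0,"tz":-0.2,"spin":0,"jaw":1}
    - {"tx":0,"ty":0,"tz":-1,"spin":0,"jaw":1}
    - {"tx":0,"ty":0,"tz":-1,"spin":0,"jaw":1}
    - {"tx":0,"ty":0,"tz":-1,"spin":0,"jaw":1}

```text
time_s: 26.3
ee_pos: [0.4272, -0.0025, 0.1762]
orientation: [3.139, 0.0, 1.321]
wrist_force: [-0.3, -0.0, -1.2]
gripper_width: 0.0449
gripper_force: 30.0
```

Call:
send_rows:
  moves:
    - {"tx":-0.71,"ty":0.4,"tz":-0.2,"spin":0,"jaw":1}
    - {"tx":-0.71,"ty":0.4,"tz":-0.2,"spin":0,"jaw":1}
    - {"tx":-0.71,"ty":0.4,"tz":-0.2,"spin":0,"jaw":1}

```text
time_s: 26.68
ee_pos: [0.4474, -0.0818, 0.1941]
orientation: [-3.14, -0.0, 1.318]
wrist_force: [0.2, -0.5, -0.6]
gripper_width: 0.045
gripper_force: 30.0
```

Call:
send_rows:
  moves:
    - {"tx":-0.71,"ty":0.55,"tz":0,"spin":0,"jaw":1}
    - {"tx":-0.71,"ty":0.55,"tz":0,"spin":0,"jaw":1}
    - {"tx":-0.71,"ty":0.55,"tz":0,"spin":0,"jaw":1}

```text
time_s: 27.05
ee_pos: [0.483, -0.1634, 0.1937]
orientation: [-3.139, -0.001, 1.319]
wrist_force: [-0.1, 0.8, -1.0]
gripper_width: 0.0446
gripper_force: 30.0
```

Call:
send_rows:
  moves:
    - {"tx":-0.72,"ty":0.63,"tz":0,"spin":0.407,"jaw":1}
    - {"tx":-0.72,"ty":0.63,"tz":0,"spin":0.407,"jaw":1}
    - {"tx":-0.72,"ty":0.63,"tz":0,"spin":0.407,"jaw":1}
    - {"tx":-0.72,"ty":0.63,"tz":0,"spin":0.407,"jaw":1}
    - {"tx":-0.72,"ty":0.63,"tz":0,"spin":0.407,"jaw":1}
    - {"tx":-0.72,"ty":0.63,"tz":0,"spin":0.407,"jaw":1}
    - {"tx":-0.72,"ty":0.63,"tz":0,"spin":0.407,"jaw":1}
    - {"tx":-0.72,"ty":0.63,"tz":0,"spin":0.407,"jaw":1}
    - {"tx":-0.72,"ty":0.63,"tz":0,"spin":0.407,"jaw":1}

```text
time_s: 28.18
ee_pos: [0.5263, -0.2474, 0.1946]
orientation: [-3.14, 0.001, 0.046]
wrist_force: [0.3, -0.2, -1.7]
gripper_width: 0.0449
gripper_force: 30.0
```

```bash
python3 - <<'E'
from h import *
im,s=snap("wrist","w8");print(s["ee_pos"],s["orientation"],s["time_s"],s["gripper_width"])
E
```

```text
[ 0.52628699 -0.24735451  0.19458664] [-3.14041181e+00  1.11551595e-03  4.57816576e-02] 28.175 0.04485993120037631
```

View pics/w8.png

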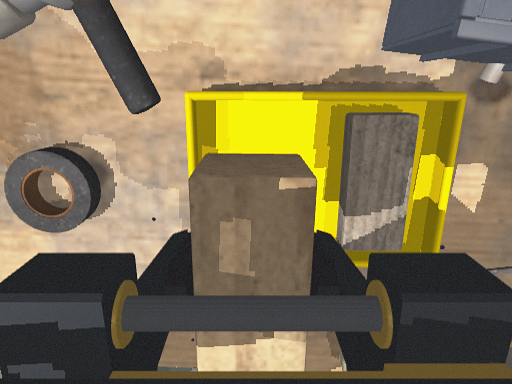

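The thin offcut lies flat at the right side of the yellow tray, and the thick offcut is held over the left side. The tape top is centred near (48,190), and the drill handle end is near (147,107).

```bash
python3 - <<'E'
from h import *
np.set_printoptions(precision=4,suppress=True)
print(tri(("w8",147,107),("scene",220+243/4,130+105/4)), onz("w8",147,107,.05))
for z in(.012,.019):print(onz("w8",48,190,z),onz("w7",376,187,z),onz("top",232+232/4-.4,135+157/4-.4,z))
print(tri(("w8",48,190),("w7",376,187)),tri(("w8",48,190),("scene",220+232/4-.4,130+190/4-.4)))
E
```

```text
(array([ 0.582 , -0.1723,  0.0344]), np.float64(0.0007091171904005764)) [ 0.5833 -0.1767  0.05  ]
[ 0.5109 -0.0818  0.012 ] [ 0.513  -0.0823  0.012 ] [ 0.514  -0.0882  0.012 ]
[ 0.5132 -0.0861  0.019 ] [ 0.5109 -0.0796  0.019 ] [ 0.513  -0.0877  0.019 ]
(array([ 0.5119, -0.0822,  0.0133]), np.float64(0.0014904402888035937)) (array([ 0.5118, -0.0852,  0.0166]), np.float64(0.00157077771743249))
```

Call:
send_rows:
  moves:
    - {"tx":0.01,"ty":0.08,"tz":0,"spin":0,"jaw":1}
    - {"tx":0.01,"ty":0.08,"tz":0.3,"spin":0,"jaw":1}
    - {"tx":0.01,"ty":0.08,"tz":0.6,"spin":0,"jaw":1}
    - {"tx":0.01,"ty":0.08,"tz":0.6,"spin":0,"jaw":1}

```text
time_s: 28.72
ee_pos: [0.5265, -0.256, 0.1328]
orientation: [-3.138, 0.004, 0.042]
wrist_force: [-0.2, -0.1, -0.1]
gripper_width: 0.0447
gripper_force: 30.0
```

Call:
send_rows:
  moves:
    - {"tx":0,"ty":0,"tz":0.3,"spin":0,"jaw":1}
    - {"tx":0,"ty":0,"tz":0.45,"spin":0,"jaw":1}
    - {"tx":0,"ty":0,"tz":0.54,"spin":0,"jaw":1}
    - {"tx":0,"ty":0,"tz":0.54,"spin":0,"jaw":1}
    - {"tx":0,"ty":0,"tz":0.54,"spin":0,"jaw":1}

```text
time_s: 29.35
ee_pos: [0.5285, -0.257, 0.0821]
orientation: [3.141, -0.001, 0.042]
wrist_force: [-0.3, 0.3, -0.6]
gripper_width: 0.0449
gripper_force: 30.0
```

Call:
send_rows:
  moves:
    - {"tx":0,"ty":0,"tz":0.02,"spin":0,"jaw":1}
    - {"tx":0,"ty":0,"tz":0.02,"spin":0,"jaw":1}
    - {"tx":0,"ty":0,"tz":0.02,"spin":0,"jaw":-0.16}
    - {"tx":0,"ty":0,"tz":0.02,"spin":0,"jaw":-0.16}
    - {"tx":0,"ty":0,"tz":0.02,"spin":0,"jaw":-0.16}
    - {"tx":0,"ty":0,"tz":-0.3,"spin":0,"jaw":-0.16}
    - {"tx":0,"ty":0,"tz":-0.9,"spin":0,"jaw":-0.16}
    - {"tx":0,"ty":0,"tz":-0.9,"spin":0,"jaw":-0.16}
    - {"tx":0,"ty":0,"tz":-0.9,"spin":0,"jaw":-0.16}

```text
time_s: 30.48
ee_pos: [0.5278, -0.2565, 0.1711]
orientation: [3.142, -0.0, 0.042]
wrist_force: [-0.4, -0.3, -0.8]
gripper_width: 0.051
gripper_force: 0.0
```

Call:
send_rows:
  moves:
    - {"tx":-0.04,"ty":-0.87,"tz":0,"spin":0,"jaw":-1}
    - {"tx":-0.04,"ty":-0.87,"tz":0,"spin":0,"jaw":-1}
    - {"tx":-0.04,"ty":-0.87,"tz":0,"spin":0,"jaw":-1}

```text
time_s: 30.85
ee_pos: [0.5196, -0.1681, 0.1698]
orientation: [-3.14, 0.002, 0.045]
wrist_force: [-0.7, -0.7, 0.1]
gripper_width: 0.0788
gripper_force: 0.0
```

Call:
send_rows:
  moves:
    - {"tx":-0.05,"ty":-0.86,"tz":0,"spin":0,"jaw":-1}
    - {"tx":-0.05,"ty":-0.86,"tz":0,"spin":0,"jaw":-1}
    - {"tx":-0.05,"ty":-0.86,"tz":0,"spin":0,"jaw":-1}
    - {"tx":-0.05,"ty":-0.86,"tz":0,"spin":0,"jaw":-1}
    - {"tx":-0.05,"ty":-0.86,"tz":0,"spin":0,"jaw":-1}

```text
time_s: 31.48
ee_pos: [0.5121, -0.0856, 0.1712]
orientation: [3.141, -0.0, 0.04]
wrist_force: [0.7, -0.1, -0.4]
gripper_width: 0.0881
gripper_force: 0.0
```

```bash
python3 - <<'E'
from h import *
np.set_printoptions(precision=4,suppress=True)
im,s=snap("wrist","w9");g=cv2.cvtColor(im,cv2.COLOR_RGB2GRAY)
m=((g<95)&(im.max(2).astype(int)-im.min(2)<30)).astype(np.uint8);m[250:]=0
n,l,st,c=cv2.connectedComponentsWithStats(m)
for k in range(1,n):
    if st[k,4]>300:
        x,y,w,h=st[k,:4];print(st[k],onz("w9",x,y+h/2,.015),onz("w9",x+w,y+h/2,.015),onz("w9",x+w/2,y,.019))
E
```

```text
[114   0  94  53 454] [0.6186 0.0067 0.015 ] [ 0.621  -0.0537  0.015 ] [ 0.6342 -0.025   0.019 ]
[ 335    0   76  106 4574] [ 0.6084 -0.1371  0.015 ] [ 0.6104 -0.187   0.015 ] [ 0.6395 -0.1564  0.019 ]
[  83   33   40  126 2806] [0.5744 0.031  0.015 ] [0.5755 0.0038 0.015 ] [0.6139 0.0125 0.019 ]
[426  66  86  15 560] [ 0.5981 -0.1992  0.015 ] [ 0.6004 -0.2565  0.015 ] [ 0.6036 -0.2244  0.019 ]
[383 111  25  54 896] [ 0.5542 -0.1769  0.015 ] [ 0.5549 -0.1945  0.015 ] [ 0.5732 -0.1811  0.019 ]
[ 452  118   60   94 2422] [ 0.5369 -0.2294  0.015 ] [ 0.5386 -0.2726  0.015 ] [ 0.5709 -0.2406  0.019 ]
[ 204  140  104   97 4757] [ 0.5122 -0.0512  0.015 ] [ 0.5152 -0.1274  0.015 ] [ 0.5498 -0.0877  0.019 ]
[226 193  44  25 486] [ 0.4996 -0.0675  0.015 ] [ 0.5009 -0.1003  0.015 ] [ 0.5112 -0.0836  0.019 ]
[108 229  51  21 739] [0.4684 0.0225 0.015 ] [ 0.4699 -0.0166  0.015 ] [0.4797 0.001  0.019 ]
[345 230  50  20 731] [ 0.4752 -0.1594  0.015 ] [ 0.4767 -0.1978  0.015 ] [ 0.4859 -0.1759  0.019 ]
```

Call:
send_rows:
  moves:
    - {"tx":0.02,"ty":0,"tz":0.4,"spin":0,"jaw":-1}
    - {"tx":0.02,"ty":0,"tz":0.7,"spin":0,"jaw":-1}
    - {"tx":0.02,"ty":0,"tz":0.9,"spin":0,"jaw":-1}
    - {"tx":0.02,"ty":0,"tz":1,"spin":0,"jaw":-1}
    - {"tx":0.02,"ty":0,"tz":1,"spin":0,"jaw":-1}
    - {"tx":0.02,"ty":0,"tz":1,"spin":0,"jaw":1}
    - {"tx":0.02,"ty":0,"tz":1,"spin":0,"jaw":1}
    - {"tx":0.02,"ty":0,"tz":1,"spin":0,"jaw":1}
    - {"tx":0.02,"ty":0,"tz":1,"spin":0,"jaw":1}
    - {"tx":0.02,"ty":0,"tz":1,"spin":0,"jaw":1}

```text
time_s: 32.78
ee_pos: [0.5144, -0.0843, 0.0721]
orientation: [3.141, -0.001, 0.042]
wrist_force: [0.5, 0.8, 6.0]
gripper_width: 0.0672
gripper_force: 30.0
```

Call:
send_rows:
  moves:
    - {"tx":0,"ty":0,"tz":-0.2,"spin":0,"jaw":1}
    - {"tx":0,"ty":0,"tz":-0.9,"spin":0,"jaw":1}
    - {"tx":0,"ty":0,"tz":-0.9,"spin":0,"jaw":1}
    - {"tx":0,"ty":0,"tz":-0.9,"spin":0,"jaw":1}

```text
time_s: 33.28
ee_pos: [0.5138, -0.0841, 0.1615]
orientation: [3.141, -0.001, 0.042]
wrist_force: [-0.5, -0.6, -1.3]
gripper_width: 0.0668
gripper_force: 30.0
```

Call:
send_rows:
  moves:
    - {"tx":0.05,"ty":-0.87,"tz":-0.1,"spin":0,"jaw":1}
    - {"tx":0.05,"ty":-0.87,"tz":-0.1,"spin":0,"jaw":1}
    - {"tx":0.05,"ty":-0.87,"tz":-0.1,"spin":0,"jaw":1}

```text
time_s: 33.65
ee_pos: [0.5138, 0.0047, 0.1693]
orientation: [-3.141, 0.003, 0.045]
wrist_force: [0.4, -0.9, -0.8]
gripper_width: 0.0671
gripper_force: 30.0
```

Call:
send_rows:
  moves:
    - {"tx":0.15,"ty":-0.87,"tz":0,"spin":0,"jaw":1}
    - {"tx":0.15,"ty":-0.87,"tz":0,"spin":0,"jaw":1}
    - {"tx":0.15,"ty":-0.87,"tz":0,"spin":0,"jaw":1}

```text
time_s: 34.02
ee_pos: [0.5259, 0.091, 0.1697]
orientation: [3.142, 0.002, 0.044]
wrist_force: [-0.5, -0.7, -0.4]
gripper_width: 0.0667
gripper_force: 30.0
```

Call:
send_rows:
  moves:
    - {"tx":0.2,"ty":-0.87,"tz":0,"spin":0,"jaw":1}
    - {"tx":0.2,"ty":-0.87,"tz":0,"spin":0,"jaw":1}
    - {"tx":0.2,"ty":-0.87,"tz":0,"spin":0,"jaw":1}

```text
time_s: 34.4
ee_pos: [0.5427, 0.1781, 0.1702]
orientation: [3.141, 0.001, 0.043]
wrist_force: [-0.4, 0.3, -0.3]
gripper_width: 0.0668
gripper_force: 30.0
```

Call:
send_rows:
  moves:
    - {"tx":0.2,"ty":-0.87,"tz":0,"spin":0,"jaw":1}
    - {"tx":0.2,"ty":-0.87,"tz":0,"spin":0,"jaw":1}
    - {"tx":0.2,"ty":-0.87,"tz":0,"spin":0,"jaw":1}

```text
time_s: 34.78
ee_pos: [0.5593, 0.2654, 0.1704]
orientation: [3.141, 0.001, 0.043]
wrist_force: [-1.1, -1.4, -0.8]
gripper_width: 0.0666
gripper_force: 30.0
```

Call:
send_rows:
  moves:
    - {"tx":0.18,"ty":-0.88,"tz":0,"spin":0,"jaw":1}
    - {"tx":0.18,"ty":-0.88,"tz":0,"spin":0,"jaw":1}
    - {"tx":0.18,"ty":-0.88,"tz":0,"spin":0,"jaw":1}
    - {"tx":0.18,"ty":-0.88,"tz":0,"spin":0,"jaw":1}
    - {"tx":0.18,"ty":-0.88,"tz":0,"spin":0,"jaw":1}

```text
time_s: 35.4
ee_pos: [0.5736, 0.3528, 0.171]
orientation: [3.141, 0.001, 0.04]
wrist_force: [-0.0, 0.6, -0.9]
gripper_width: 0.067
gripper_force: 30.0
```

```bash
python3 - <<'E'
from h import *
np.set_printoptions(precision=4,suppress=True)
im,s=snap("wrist","w10");print(s["ee_pos"],s["gripper_width"]);h=cv2.cvtColor(im,cv2.COLOR_RGB2HSV)
m=((h[:,:,0]<6)|(h[:,:,0]>174))&(h[:,:,1]>170)
for v in range(60,220,30):
    u=np.where(m[v])[0]
    if len(u):print(v,onz("w10",u.min(),v,.025)[:2],onz("w10",u.max(),v,.025)[:2])
for u in(150,200,250):
    v=np.where(m[:,u])[0]
    if len(v):print(u,onz("w10",u,v.min(),.025)[:2])
E
```

```text
[0.5736 0.3528 0.171 ] 0.06701186179973517
90 [0.6404 0.4576] [0.6424 0.4052]
120 [0.6212 0.458 ] [0.6292 0.2566]
150 [0.6011 0.4578] [0.6091 0.2567]
180 [0.5801 0.4569] [0.588  0.2561]
210 [0.5578 0.4567] [0.5657 0.2555]
150 [0.6418 0.4207]
200 [0.6425 0.3884]
250 [0.6431 0.356 ]
```

Call:
send_rows:
  moves:
    - {"tx":0,"ty":0,"tz":0.4,"spin":0,"jaw":1}
    - {"tx":0,"ty":0,"tz":0.7,"spin":0,"jaw":1}
    - {"tx":0,"ty":0,"tz":0.85,"spin":0,"jaw":1}
    - {"tx":0,"ty":0,"tz":0.95,"spin":0,"jaw":1}
    - {"tx":0,"ty":0,"tz":0.95,"spin":0,"jaw":1}
    - {"tx":0,"ty":0,"tz":0.95,"spin":0,"jaw":1}
    - {"tx":0,"ty":0,"tz":0.95,"spin":0,"jaw":-0.85}
    - {"tx":0,"ty":0,"tz":0.95,"spin":0,"jaw":-0.85}
    - {"tx":0,"ty":0,"tz":0.95,"spin":0,"jaw":-0.85}

```text
time_s: 36.58
ee_pos: [0.5735, 0.3548, 0.0765]
orientation: [-3.141, -0.0, 0.042]
wrist_force: [0.3, 0.2, -0.6]
gripper_width: 0.0817
gripper_force: 0.0
```

Call:
send_rows:
  moves:
    - {"tx":0,"ty":0,"tz":-0.3,"spin":0,"jaw":-0.85}
    - {"tx":0,"ty":0,"tz":-1,"spin":0,"jaw":-0.85}
    - {"tx":0,"ty":0,"tz":-1,"spin":0,"jaw":-0.85}
    - {"tx":0,"ty":0,"tz":-1,"spin":0,"jaw":-0.85}

```text
time_s: 37.08
ee_pos: [0.5737, 0.3549, 0.177]
orientation: [-3.141, -0.002, 0.042]
wrist_force: [-0.0, 0.3, 0.2]
gripper_width: 0.0817
gripper_force: 0.0
```

Call:
send_rows:
  moves:
    - {"tx":-1,"ty":0,"tz":-0.5,"spin":0,"jaw":-0.85}
    - {"tx":-1,"ty":0,"tz":-0.5,"spin":0,"jaw":-0.85}
    - {"tx":-1,"ty":0,"tz":-0.5,"spin":0,"jaw":-0.85}
    - {"tx":-1,"ty":0,"tz":-0.5,"spin":0,"jaw":-0.85}
    - {"tx":-1,"ty":0,"tz":-0.5,"spin":0,"jaw":-0.85}

```text
time_s: 37.7
ee_pos: [0.4741, 0.3502, 0.2248]
orientation: [3.141, 0.002, 0.041]
wrist_force: [-0.3, -1.1, -0.7]
gripper_width: 0.0815
gripper_force: 0.0
```

```bash
python3 - <<'E'
from h import *
np.set_printoptions(precision=4,suppress=True)
im,s=snap("wrist","w11");print(s["ee_pos"],s["wrist_force"])
m=((cv2.cvtColor(im,cv2.COLOR_RGB2GRAY)<80)&(im.max(2).astype(int)-im.min(2)<35)).astype(np.uint8);m[235:]=0
def cc(m,n_,z):
    n,l,st,c=cv2.connectedComponentsWithStats(m)
    for k in range(1,n):
        x,y,w,h=st[k,:4]
        if st[k,4]>60:print(n_,st[k],[onz(n_,*p,z)[:2].round(3).tolist() for p in((x,y+h/2),(x+w,y+h/2),(x+w/2,y),(x+w/2,y+h))])
cc(m,"w11",.02)
im,_=snap("top","top3")
h=cv2.cvtColor(im,cv2.COLOR_RGB2HSV);ny=(~((abs(h[:,:,0].astype(int)-28)<6)&(h[:,:,1]>170))).astype(np.uint8)
roi=np.zeros_like(ny);roi[144:192,335:404]=1;cc(ny*roi,"top3",.03)
E
```

```text
[0.4741 0.3502 0.2248] [-0.271  -1.1356 -0.6767]
w11 [  48    0   56  101 1001] [[0.568, 0.514], [0.57, 0.47], [0.604, 0.488], [0.53, 0.496]]
w11 [378   0  19  74 765] [[0.588, 0.256], [0.589, 0.241], [0.614, 0.252], [0.561, 0.244]]
w11 [ 418    7   94   37 3003] [[0.598, 0.226], [0.6, 0.153], [0.612, 0.192], [0.586, 0.187]]
w11 [211  11  38  28 360] [[0.591, 0.386], [0.593, 0.356], [0.602, 0.371], [0.582, 0.371]]
w11 [ 207   23   87   77 1804] [[0.565, 0.389], [0.568, 0.32], [0.594, 0.355], [0.537, 0.353]]
w11 [227  30  38  30  92] [[0.578, 0.373], [0.579, 0.343], [0.589, 0.359], [0.567, 0.358]]
w11 [ 433   80   79   33 1169] [[0.545, 0.204], [0.548, 0.139], [0.559, 0.175], [0.534, 0.169]]
w11 [372 105  18  39 377] [[0.521, 0.251], [0.521, 0.236], [0.537, 0.245], [0.505, 0.241]]
w11 [ 25 173  39  26 153] [[0.455, 0.549], [0.457, 0.514], [0.468, 0.53], [0.444, 0.533]]
w11 [  0 191  34  44 550] [[0.429, 0.575], [0.43, 0.544], [0.45, 0.556], [0.408, 0.563]]
w11 [132 229  33   6 102] [[0.415, 0.457], [0.416, 0.427], [0.418, 0.442], [0.412, 0.442]]
w11 [339 230  32   5  79] [[0.422, 0.267], [0.423, 0.238], [0.425, 0.253], [0.42, 0.252]]
top3 [373 146  24  42 889] [[0.53, -0.312], [0.53, -0.376], [0.587, -0.346], [0.473, -0.342]]
top3 [342 149  23  37 754] [[0.529, -0.228], [0.529, -0.29], [0.579, -0.26], [0.479, -0.258]]
```

```bash
python3 -c "
from station import workorder
print(workorder.close_job())"
```

```text
the job is handed in; nothing more can be done
None
```

The job is handed in at about 38 s of the 122 s allowed: screwdriver and spanner in the blue tray, both offcuts in the yellow tray and the tape in the red tray, with the tape measure left alone; I confirmed the tools and thin offcut by eye, but the thick offcut and tape only by image measurements because the picture limit was used up, and no verdict came back.

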